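# Load the jar mill

## Robot

A 7-joint arm with a two-finger parallel gripper is mounted at the origin on a cart in front of the work surface, level with it; the furniture and walls round the work are solid. World frame = base frame: x ahead of the robot, y to its left, z up, the work surface at z = 0. Lengths are in m, angles in rad, forces in N, time in s.
With the tool pointing down it reaches from about 0.4 to 0.85 m from the base axis. Payload 4.5 kg.
Tool frame: the origin (TCP) lies on the centre line of the jaws, within the pads' length; the fingertips stand 14 mm ahead of it and the grasp point (between the pads) lies 5 mm behind it (nose_length is the distance from the TCP to the fingertips, in m); x points along the fingers, y is the direction in which the jaws open and shut, and the axes are right-handed (so a half turn about x gives the same grasp; the last joint's range is limited). The gripper opens to 88 mm and grips with 3 to 60 N. Pads are 18 mm wide; open, the fingers measure 123 mm over their backs; the gripper's body (75 mm by 187 mm) begins 45 mm behind the grasp point.
Start: joints at [-1.199, 0.689, -0.195, 1.565, 0.157, 0.902, -0.215], TCP at [0.207, 0.59, 0.253] pointing down, gripper open.
Joint ranges: [-3.01, 3.01], [-0.46, 2.08], [-1.47, 1.51], [0.13, 2.56], [-1, 4.14], [0.04, 2.09], [-2.66, 2.66]. Speed limits (rad/s): [2.57, 2.57, 3.14, 3.14, 3.14, 3.14, 3.14].

## Interface

Orientations are given as a unit quaternion [x, y, z, w].
In Python, from plant import get_state, snapshot, camera_params, finish_job, boxes_of, silhouettes, spot_point, nose_length gives the robot as it stands.
- The arm moves only by the tool apply_moves, never from a script. Its arguments are lists of equal length, an entry for each row: "delta_pos": the shift along the tool's x, y, z in cm, a list of three; "yaw": the turn about the tool's x in rad; "gripper": the opening in per cent of the stroke, from 0 (shut) to 100 (fully open). A call has 1 to 10 rows; each row is the pose to reach, as a shift and turn from the pose measured when the call began, along the tool's axes at that moment; what a row does not reach only later rows make up. A row lasts 1/12 s, in which the tool goes at most 41.7 mm and 7.16 degrees, less where a joint would pass 70% of its speed; a pose out of reach is approached as far as the arm can. A call with a gripper value outside its range is refused whole. The fingers move at their own pace and stop on an object; "force" is the grip in N (left out, the last holds). Time passes only in rows, so rows that repeat a pose let the fingers close. It gives the time, the measured TCP pose, the force and the opening at its end, in the units of the state.
- get_state(): the state, without advancing time (a new reading comes with each control period).
- snapshot(name): name is "scene" or "top" or "wrist"; returns the picture (420x560x3 uint8, red, green, blue); there is no depth.
- camera_params(name): a dict with "fovy" (degrees; the focal length in pixels is half the picture's height over the tangent of half this angle, whatever the lens; pixels are square), "cx", "cy" (the principal point, pixels), "position" and "orientation" of the camera in the world. Camera axes: x right, y down, z forward; pixel columns grow to the right and rows downward; lengths in m; the calibration is good to about 2 mm. A picture is of the moment at which its call begins: read the wrist's pose just before it. camera_params takes no time and is no camera call; for the wrist camera it gives the pose at the moment of the call.
- finish_job(): hands the job in, once; it reports no verdict.
Trained networks look in the newest picture that a camera, given by its name, has taken for a name from the list of things; names that differ only in an ending like _2 or _b are one class to them, and where a whole thing is asked for, a point or a joint stands for the part that bears it (a point fixed in the world has none). Each returns a list of dicts, best first, with "score" (0 to 1); they miss things now and then, are a little off and sometimes report something else, mostly with a low value. They report only what shows in the picture. A call takes as long as a camera call. They do not tell look-alikes from the thing itself.
- boxes_of(thing, camera): "bbox" ([left, top, width, height] in pixels, round what is visible of it).
- silhouettes(thing, camera): "mask" (420x560 bool, what is visible of it) and "bbox" ([left, top, width, height] in pixels, round what is visible of it).
- spot_point(thing, camera): "pixel" ([column, row] in pixels: a listed point, or the origin of a listed thing).
The state is a dict: "clock": time; "q": joint angles; "qd": joint speeds; "joint_torque": joint torques, N m; "tool_pos": TCP position; "eef_rot": TCP orientation; "contact_force": force on the tool from outside, world axes, zero at the start; "moment": the same for the moment, N m; "opening": opening from 0.0 (shut) to 1.0 (fully open).
Only numpy, scipy, OpenCV 4.12 (cv2) and the standard library are available. Lean on these libraries where they do the work, as an engineer would, in place of code of your own. Each camera call takes 0.05 s, during which the arm holds its last target.

## Task

Load the milling jar into the jar mill: with the fingertips behind it, push it slowly up the ramp, not letting it roll back, until it drops over the first roller and rests against the higher second roller, its stop, and then leave it there. Only push it - do not grip or lift it - and leave everything else standing where it is.

Things in the scene. Friction and masses are not known exactly. Their poses are not given: they have to be found in the camera images.
- jar: Milling jar: closed white porcelain cylinder, 90 mm long, lying on its side, steel lid on one end, 84 mm in diameter; it rolls on two smooth black plastic bands, 90 mm in diameter, 12 mm wide, 33 mm either side of its middle. 0.39 to 0.72 kg. Origin at its centre, y along its axis (x and z turn as it rolls). It starts at rest on the mill's apron, its axis across the mill.
- jar_mill: Jar mill, fixed: low grey frame 369 mm long, 120 mm wide (145 at the rollers, drive box on -y). Origin on its middle line at the foot of the ramp, at worktop height; x level, pointing up the ramp; y across; z up. x = -115 to 0 mm: level apron, top at z = 5 mm, a 5 mm lip at its outer end. x = 0 to 150 mm: even ramp up to z = 35 mm. Rails 100 mm apart stand 12 mm above both; cheeks by the rollers reach z = 60 mm.
- ramp_top (a point): Middle of the ramp's upper edge: 150 mm along the mill's x from the foot, 35 mm above the worktop; the ramp (11 degrees) runs smoothly onto the first roller here. Nothing holds the jar on the ramp: left alone it rolls back down.
- first_roller (a point): Middle of the first rubber roller's axis (28 mm diameter, 100 mm long, across the mill, does not turn). The jar's centre is 59 mm above this point as it passes over; beyond that it drops 4 mm by itself onto its seat and stays.
- stop_roller (a point): Middle of the second, higher rubber roller's axis (28 mm diameter, 100 mm long, across the mill, does not turn): the jar's stop.
- jar_seat (a point): Where the jar's centre is when it rests on the first roller and against the second: 175 mm along the mill's x from the foot, 76 mm above the worktop. The jar may lie up to 5 mm to either side.
- bung_2: Bystander on the far side of the mill: brown rubber bung, 38 mm wide, 26 mm tall. Origin at the centre of its underside.
- vial_3: Bystander on the near side of the mill: small screw vial with a lid, 30 mm wide, 58 mm tall. Origin at the centre of its underside.
- glass_stopper_1: Bystander on the far side of the mill, by the apron: ground glass stopper, 30 mm wide, 32 mm tall. Origin at the centre of its underside.
- petri_dish: Bystander front left: flat glass dish, 90 mm wide, 14 mm tall. Origin at the centre of its underside.
- beaker_1: Bystander front right: empty glass beaker, 68 mm wide, 75 mm tall. Origin at the centre of its underside.
- iodine_flask_4: Bystander back left: open conical flask, 91 mm wide, 146 mm tall. Origin at the centre of its underside.
- salt_jar: Bystander back right: wide-mouth jar with a lid, 64 mm wide, 75 mm tall. Origin at the centre of its underside.
- iodine_flask_2: Bystander back: stoppered conical flask, 91 mm wide, 151 mm tall. Origin at the centre of its underside.
Not all that is in view belongs to the job. What is shaped like the jar but pink is not meant.

How it is judged:
By the outcome, as a careful person would: the job done as asked, in the order asked, and still so for the second after the job is handed in, with the robot touching nothing.
It also fails if it takes over 40 s, if anything falls off the work surface, if the arm or the gripper's body presses on something with over 40 N, if the wrist force passes 120 N, or if a joint passes its speed limit or range.

## Working session

There is one attempt and no reset: what is moved stays moved. The work goes in short steps, Python scripts to look and compute and a tool call to move; the robot and the scene stay as the last step left them, time stands still between calls to the robot, and variables do not carry over. Pictures are saved under pics/ and viewed, and the job is handed in when it is done.

Besides the shell and the picture viewer there is one more tool, called after "Request:" by a JSON object that holds its "api" and its "payload", one argument or row to a line. apply_moves: Moves the arm, as the interface text tells. Its arguments: {"type":"object","properties":{"delta_pos":{"type":"array"},"yaw":{"type":"array"},"gripper":{"type":"array"},"force":{"type":"number"}},"required":["delta_pos","yaw","gripper"]}

```bash
ls; mkdir -p pics; python3 - <<'E'
from plant import *
import cv2
print(get_state()); print(nose_length if not callable(nose_length) else nose_length())
for n in ["scene","top","wrist"]:
    im=snapshot(n); cv2.imwrite(f"pics/{n}0.png",im[:,:,::-1]); print(n,camera_params(n))
E
```

```text
pics
{'clock': 0.0, 'q': array([-1.1992091 ,  0.6899713 , -0.19448715,  1.56632486,  0.15730768,
        0.90249516, -0.21514186]), 'qd': array([-1.48242243e-03,  8.97009937e-05,  6.88565539e-04,  8.71722568e-04,
        1.12371060e-03, -7.94591719e-05,  1.38649719e-03]), 'joint_torque': array([-9.37126089e-06, -5.27555859e+01, -1.26643606e+00, -1.53423697e+01,
       -5.25105523e-02,  6.49847992e-03,  1.73474741e-04]), 'tool_pos': array([0.20698783, 0.58909812, 0.25192235]), 'eef_rot': array([ 0.11821326,  0.69710003, -0.11948746,  0.69699349]), 'contact_force': array([ 0.56730107,  0.84652029, -0.11928417]), 'moment': array([-4.21909583e-02, -1.82284722e-05,  1.54318433e-03]), 'opening': 0.9994023982535055}
0.014
scene {'fovy': 46.65729781357681, 'cx': 285.6008087826751, 'cy': 210.01804610105603, 'position': array([ 0.12741359, -0.74476069,  1.09553897]), 'orientation': array([ 0.9224102 , -0.21254908,  0.07824765, -0.31282521])}
top {'fovy': 52.04887663110321, 'cx': 277.455893394222, 'cy': 209.50229702568564, 'position': array([ 0.3264353 , -0.02242665,  1.21504196]), 'orientation': array([ 0.71159351, -0.69945881,  0.05042098, -0.04300891])}
wrist {'fovy': 69.61326188751859, 'cx': 275.8962264168291, 'cy': 208.85181457673932, 'position': array([0.14009537, 0.61372327, 0.38382224]), 'orientation': array([0.80768055, 0.57259958, 0.0807603 , 0.11515046])}
```

View pics/scene0.png

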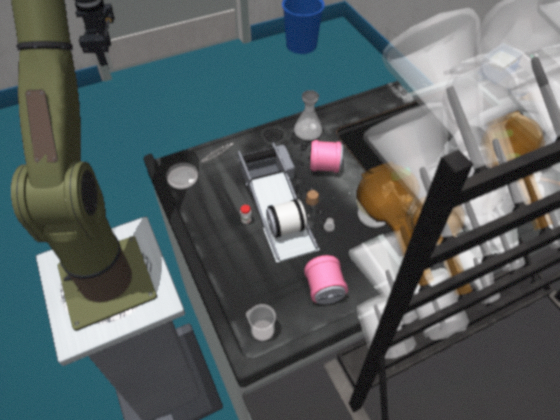

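View pics/top0.png

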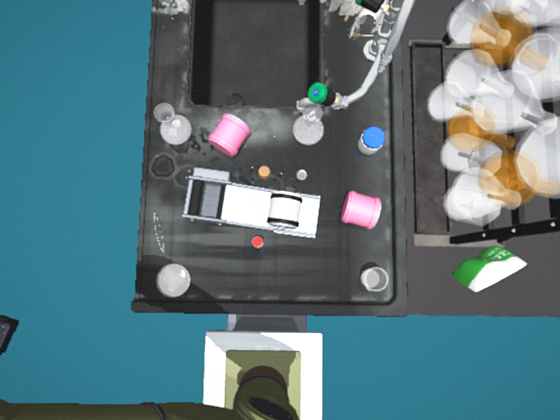

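View pics/wrist0.png

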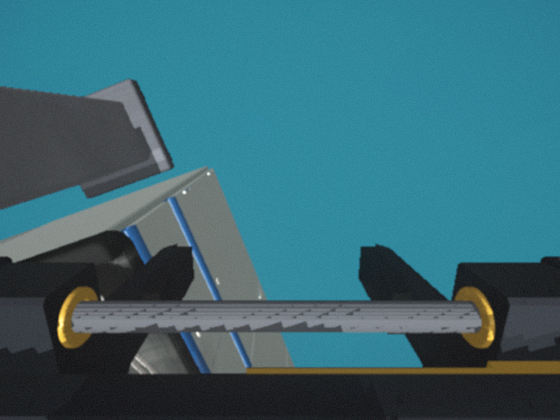

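The top view shows the mill running right to left (uphill towards +y). The white jar is at about (285,209), rollers are near (207,197), and a pink look-alike sits at (361,209) just beyond the apron's end. Next I'll measure.

```bash
cat > h.py <<'E'
from plant import *
import numpy as np, cv2
from scipy.spatial.transform import Rotation as R
def ray(c,px):
    p=camera_params(c) if isinstance(c,str) else c
    f=210/np.tan(np.radians(p['fovy'])/2)
    d=np.array([(px[0]-p['cx'])/f,(px[1]-p['cy'])/f,1.]); d=R.from_quat(p['orientation']).apply(d)
    return np.array(p['position']),d/np.linalg.norm(d)
def proj(c,X):
    p=camera_params(c) if isinstance(c,str) else c
    f=210/np.tan(np.radians(p['fovy'])/2)
    v=R.from_quat(p['orientation']).inv().apply(np.array(X)-p['position'])
    return np.array([p['cx'],p['cy']])+f*v[...,:2]/v[...,2:]
def onz(c,px,z):
    o,d=ray(c,px); return o+d*(z-o[2])/d[2]
def tri(rs):
    A=sum(np.eye(3)-np.outer(d,d) for o,d in rs); b=sum((np.eye(3)-np.outer(d,d))@o for o,d in rs)
    X=np.linalg.solve(A,b); return X,[np.linalg.norm(np.cross(X-o,d)) for o,d in rs]
E
python3 - <<'E'
from h import *
snapshot("top");snapshot("scene")
P={}
for t in ["jar","jar_mill","ramp_top","first_roller","stop_roller","jar_seat"]:
    for c in ["top","scene"]:
        r=spot_point(t,c)
        P[t,c]=[(np.round(x['pixel'],1).tolist(),round(x['score'],2)) for x in r[:4]]
        print(t,c,P[t,c])
    try:
        if t!='jar': print('  tri',tri([ray(c,P[t,c][0][0]) for c in("top","scene")]))
    except Exception as e: print(e)
for t,z in [("bung_2",0),("vial_3",0),("glass_stopper_1",0),("petri_dish",0),("beaker_1",0)]:
    r=spot_point(t,"top")
    for x in r[:2]: print(t,np.round(x['pixel']),round(x['score'],2),onz("top",x['pixel'],z).round(3))
print(get_state()['clock'])
E
```

```text
jar top [([227.8, 135.9], 0.93), ([286.0, 210.3], 0.92), ([362.2, 214.1], 0.89)]
jar scene [([325.9, 278.3], 0.97), ([288.9, 217.1], 0.69), ([327.6, 154.2], 0.64)]
jar_mill top [([278.1, 211.4], 0.69)]
jar_mill scene [([283.2, 222.3], 0.8)]
  tri (array([ 0.48171456, -0.03579091,  0.01145899]), [np.float64(0.0004741925499912637), np.float64(0.0004741925499912475)])
ramp_top top [([222.6, 200.5], 0.92), ([285.0, 208.4], 0.17)]
ramp_top scene [([265.7, 176.8], 0.76)]
  tri (array([0.50404888, 0.11996229, 0.03157237]), [np.float64(0.0024665464600565523), np.float64(0.002466546460056382)])
first_roller top [([223.5, 204.1], 0.83)]
first_roller scene [([263.1, 176.5], 0.72), ([264.9, 160.6], 0.58)]
  tri (array([0.49322076, 0.11567189, 0.04227891]), [np.float64(0.0016757654189909243), np.float64(0.0016757654189908855)])
stop_roller top [([194.5, 199.2], 0.59)]
stop_roller scene [([258.5, 154.0], 0.85)]
  tri (array([0.50813208, 0.19196102, 0.05599044]), [np.float64(0.003321339099840714), np.float64(0.0033213390998407684)])
jar_seat top [([208.3, 196.8], 0.87)]
jar_seat scene [([262.1, 161.9], 0.59)]
  tri (array([0.50966049, 0.15603282, 0.05737557]), [np.float64(0.0023985376236206534), np.float64(0.0023985376236205806)])
bung_2 [264. 172.] 0.49 [0.596 0.007 0.   ]
bung_2 [280. 211.] 0.45 [ 0.483 -0.042  0.   ]
vial_3 [278. 212.] 0.66 [ 0.481 -0.037  0.   ]
vial_3 [257. 243.] 0.58 [0.392 0.023 0.   ]
glass_stopper_1 [299. 175.] 0.42 [ 0.591 -0.093  0.   ]
petri_dish [178. 278.] 0.55 [0.289 0.24  0.   ]
beaker_1 [369. 278.] 0.61 [ 0.3   -0.293  0.   ]
1.1
```

```bash
python3 - <<'E'
import cv2
a=cv2.imread("pics/top0.png")[155:280,130:410]; cv2.imwrite("pics/topc.png",cv2.resize(a,None,fx=2.8,fy=2.8,interpolation=cv2.INTER_CUBIC))
a=cv2.imread("pics/scene0.png")[130:310,220:370]; cv2.imwrite("pics/scenec.png",cv2.resize(a,None,fx=3.3,fy=3.3,interpolation=cv2.INTER_CUBIC))
E
```

```text
(no output)
```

View pics/topc.png

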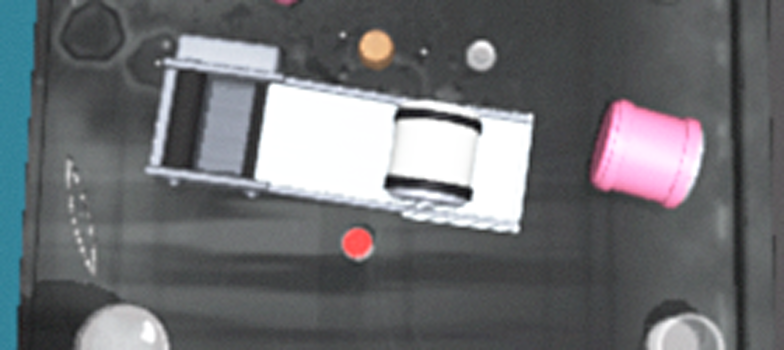

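View pics/scenec.png

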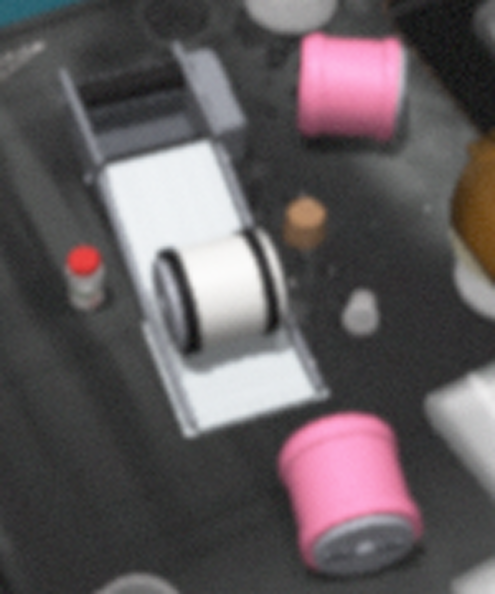

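```bash
cat > fit.py <<'E'
from h import *
from scipy.optimize import least_squares
CT,CS=camera_params("top"),camera_params("scene")
obs=[(CT,(-115,-60,17),(320,196.1)),(CT,(-115,60,17),(315,237.5)),(CT,(150,-50,35),(225.7,185)),(CT,(150,50,35),(221.8,220.7)),
(CS,(-115,-60,17),(319.1,250)),(CS,(-115,60,17),(277,260.9)),(CS,(150,50,35),(251.2,179.4)),(CS,(150,-50,35),(283,172.4)),
(CT,(150,0,35),(222.6,200.5)),(CS,(150,0,35),(265.7,176.8)),(CT,(175,0,76),(208.3,196.8)),(CS,(175,0,76),(262.1,161.9))]
def W(p,m):
    c,s=np.cos(p[2]),np.sin(p[2]); m=np.atleast_2d(m)/1000.
    return np.c_[p[0]+c*m[:,0]-s*m[:,1],p[1]+s*m[:,0]+c*m[:,1],m[:,2]]
f=lambda p:np.concatenate([proj(c,W(p,m))[0]-u for c,m,u in obs])
r=least_squares(f,[.49,-.03,1.5],loss='soft_l1'); p=r.x
if __name__=="__main__":
    print(p,np.degrees(p[2])); print(f(p).reshape(-1,2).round(1))
    # jar: mask extents
    for c,C in (("top",CT),("scene",CS)):
        snapshot(c)
        for s in silhouettes("jar",c)[:4]:
            m=s['mask']; ys,xs=np.nonzero(m); print(c,s['bbox'],round(s['score'],2),xs.mean().round(1),ys.mean().round(1))
    for mx in (-40,-30,-20,-10,0): print(mx,proj(CT,W(p,(mx,0,50)))[0].round(1),proj(CS,W(p,(mx,0,50)))[0].round(1))
E
python3 fit.py
```

```text
[ 0.48353203 -0.0323778   1.44817542] 82.97433947478407
[[ 0.2 -1. ]
 [-0.2 -0.3]
 [ 0.5 -0.6]
 [-1.2 -1. ]
 [-0.4 -2.7]
 [-1.4 -1.1]
 [-1.4  1.6]
 [-0.4  0.4]
 [ 0.8  1.5]
 [ 0.6  0.1]
 [ 4.1  1.6]
 [ 1.3 -0.7]]
top [208.1, 115.8, 40.8, 41.5] 0.98 229.0 134.6
top [341.6, 193.2, 40.3, 35.3] 0.97 360.5 209.7
top [263.8, 191.9, 35.0, 34.7] 0.67 284.1 209.9
top [185.5, 168.8, 133.5, 68.5] 0.37 241.0 203.7
scene [302.7, 256.4, 42.3, 47.1] 0.85 325.3 280.0
scene [269.8, 198.5, 35.6, 41.3] 0.63 285.6 218.5
scene [312.6, 138.1, 28.7, 36.7] 0.6 326.1 156.3
-40 [291.6 210.8] [288.1 224.1]
-30 [288.  210.3] [286.8 221.2]
-20 [284.3 209.8] [285.6 218.4]
-10 [280.7 209.3] [284.4 215.6]
0 [277.1 208.8] [283.2 212.7]
```

```bash
cat > rel.py <<'E'
from h import *
import sys
p=np.array([0.48353,-0.03238,1.44818])
def W(m):
    c,s=np.cos(p[2]),np.sin(p[2]); m=np.atleast_2d(m)/1000.
    return np.c_[p[0]+c*m[:,0]-s*m[:,1],p[1]+s*m[:,0]+c*m[:,1],m[:,2]]
def mill(X):
    c,s=np.cos(p[2]),np.sin(p[2]); d=np.array(X)-[p[0],p[1],0]
    return 1000*np.array([c*d[0]+s*d[1],-s*d[0]+c*d[1],d[2]])
def report(ms):
    s=get_state(); Rt=R.from_quat(s['eef_rot']); M=Rt.as_matrix()
    print('t',s['clock'],'mill tcp',mill(s['tool_pos']).round(1),'F',s['contact_force'].round(2),'q',s['q'].round(2))
    print('tool axes\n',M.T.round(3))
    # yaw about tool x so tool y -> +-mill y
    my=np.array([-np.sin(p[2]),np.cos(p[2]),0])
    for sg in (1,-1):
        v=M.T@(sg*my); print('yaw',np.arctan2(v[2],v[1]).round(4))
    for m in ms: print(m,'delta cm',(100*M.T@(W(m)[0]-s['tool_pos'])).round(2))
E
python3 - <<'E'
from rel import *
print(W((-90,0,54)),W((130,0,90)))
report([(-90,0,200),(-90,0,54)])
s=get_state();M=R.from_quat(s['eef_rot']).as_matrix()
print(100*M.T@(np.array([.4,.3,.25])-s['tool_pos']))
E
```

```text
[[ 0.47252216 -0.12170428  0.054     ]] [[0.49943021 0.09664396 0.09      ]]
t 1.3 mill tcp [583.6 350.4 252.7] F [-0.13  0.46  0.38] q [-1.2   0.69 -0.19  1.57  0.16  0.9  -0.22]
tool axes
 [[-0.     0.    -1.   ]
 [ 0.331  0.944  0.   ]
 [ 0.944 -0.331 -0.   ]]
yaw -1.7859
yaw 1.3557
(-90, 0, 200) delta cm [  5.27 -58.33  48.62]
(-90, 0, 54) delta cm [ 19.87 -58.33  48.62]
[  0.27057975 -20.94215094  27.80071737]
```

Request:
{"api": "apply_moves", "payload": {
  "delta_pos": [
    [0,-2.1,2.8],
    [0,-4.2,5.6],
    [0,-6.3,8.4],
    [0,-8.4,11.2],
    [0,-10.5,14],
    [0,-12.6,16.8],
    [0,-14.7,19.6],
    [0,-16.8,22.4],
    [0,-18.9,25.2],
    [0,-21,28]
  ],
  "yaw": [0.12,0.24,0.36,0.48,0.6,0.72,0.84,0.96,1.08,1.2],
  "gripper": [52,52,52,52,52,52,52,52,52,52]
}}

```text
clock: 2.13
tool_pos: [0.4025, 0.2975, 0.253]
eef_rot: [0.493, 0.507, -0.493, 0.507]
contact_force: [-0.0, -0.1, -0.5]
opening: 0.52
```

```bash
python3 -c "
from rel import *
report([(-90,0,200),(-90,0,54)])"
```

```text
t 2.1333 mill tcp [317.5 120.8 253. ] F [-0.04 -0.06 -0.51] q [-0.8   0.53  0.11  1.94 -0.09  0.67 -0.6 ]
tool axes
 [[ 0.     0.001 -1.   ]
 [ 1.     0.027  0.   ]
 [ 0.027 -1.    -0.001]]
yaw -2.9915
yaw 0.1501
(-90, 0, 200) delta cm [ 5.28  5.85 42.1 ]
(-90, 0, 54) delta cm [19.88  5.84 42.11]
```

Request:
{"api": "apply_moves", "payload": {
  "delta_pos": [
    [0,0.6,4.1],
    [0,1.2,8.2],
    [0,1.8,12.3],
    [0,2.4,16.4],
    [0,3.0,20.5],
    [0,3.6,24.6],
    [0,4.2,28.7],
    [0.5,4.8,32.8],
    [1.0,5.4,36.9],
    [2.0,5.85,41]
  ],
  "yaw": [0.03,0.06,0.09,0.12,0.15,0.15,0.15,0.15,0.15,0.15],
  "gripper": [52,52,52,52,52,52,52,52,52,52]
}}

```text
clock: 2.97
tool_pos: [0.4732, -0.1121, 0.2336]
eef_rot: [0.531, 0.468, -0.529, 0.469]
contact_force: [1.3, -0.1, 0.7]
opening: 0.521
```

```bash
python3 -c "
from rel import *
report([(-90,0,150),(-90,0,54)])
for c in ('wrist','top'): cv2.imwrite('pics/%s1.png'%c,snapshot(c)[:,:,::-1])"
```

```text
t 2.9667 mill tcp [-80.4   0.5 233.6] F [ 1.32 -0.1   0.74] q [ 0.09  0.54  0.08  2.01 -0.08  0.59  0.1 ]
tool axes
 [[ 0.004  0.    -1.   ]
 [ 0.992 -0.122  0.003]
 [-0.122 -0.993 -0.001]]
yaw -3.1415
yaw 0.0001
(-90, 0, 150) delta cm [8.36 0.02 0.97]
(-90, 0, 54) delta cm [ 1.796e+01 -1.000e-02  9.800e-01]
```

View pics/wrist1.png

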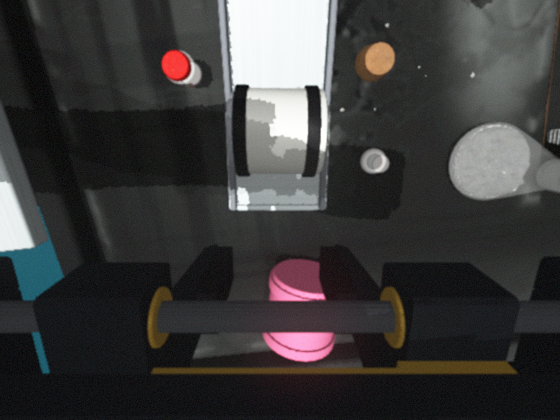

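View pics/top1.png

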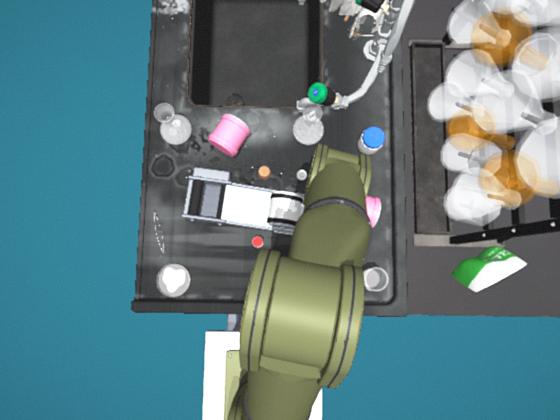

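The wrist view shows the jar centred between the rails (columns 233–321, rows 85–176), the apron end at row 210, and the pink drum behind at (300,310). I'll cross-check the fitted pose against this view.

```bash
python3 -c "
from rel import *
C=camera_params('wrist')
print(C['position'])
for m in [(-115,-60,17),(-115,60,17),(-115,0,10),(-22,33,95),(-22,-33,95)]: print(m,proj(C,W(m))[0].round(1))
for px in [(228,209),(327,209)]: print(mill(onz(C,px,.012)).round(1))
# jar rear/front tangents: rows 176 & 85 -> find x with dia 90 at z=50
def rows(x):
    a=np.linspace(0,2*np.pi,721); P=W(np.c_[x+45*np.cos(a),0*a+33,50+45*np.sin(a)]); u=proj(C,P); return u[:,1].min().round(1),u[:,1].max().round(1)
for x in (-35,-30,-25,-20,-15): print(x,rows(x))
"
```

```text
[ 0.48180656 -0.04632871  0.36385735]
(-115, -60, 17) [326.7 207.5]
(-115, 60, 17) [226.3 208.8]
(-115, 0, 10) [276.5 206.5]
(-22, 33, 95) [237.2 130.3]
(-22, -33, 95) [313.8 129.3]
[-116.7   58.9   12. ]
[-118.3  -61.3   12. ]
-35 (np.float64(94.8), np.float64(186.5))
-30 (np.float64(89.2), np.float64(181.7))
-25 (np.float64(83.6), np.float64(176.9))
-20 (np.float64(77.9), np.float64(172.0))
-15 (np.float64(72.1), np.float64(167.1))
```

Request:
{"api": "apply_moves", "payload": {
  "delta_pos": [
    [0,0,1.2],
    [3,0,1.2],
    [6,0,1.2],
    [9,0,1.2],
    [12,0,1.2],
    [14,0,1.2],
    [16,0,1.2],
    [17.5,0,1.2],
    [18,0,1.2],
    [18,0,1.2]
  ],
  "yaw": [0,0,0,0,0,0,0,0,0,0],
  "gripper": [52,52,52,52,52,52,52,52,52,52]
}}

```text
clock: 3.9
tool_pos: [0.4698, -0.1303, 0.0516]
eef_rot: [-0.532, -0.465, 0.534, -0.466]
contact_force: [-0.1, 0.5, 0.2]
opening: 0.521
```

```bash
python3 -c "
from rel import *
report([(-80,0,54)])
for c in ('wrist','scene'): cv2.imwrite('pics/%s2.png'%c,snapshot(c)[:,:,::-1])"
```

```text
t 3.9 mill tcp [-98.9   1.6  51.6] F [-0.13  0.53  0.17] q [ 0.16  0.88  0.02  2.11 -0.1   0.15  0.13]
tool axes
 [[-0.001 -0.003 -1.   ]
 [ 0.991 -0.135 -0.001]
 [-0.135 -0.991  0.003]]
yaw 3.1292
yaw -0.0124
(-80, 0, 54) delta cm [-0.25  0.14 -1.89]
```

View pics/wrist2.png

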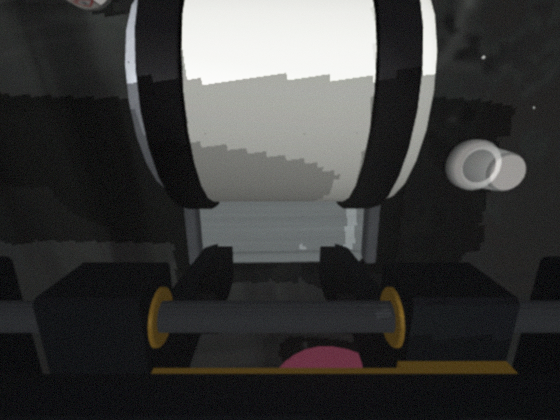

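View pics/scene2.png

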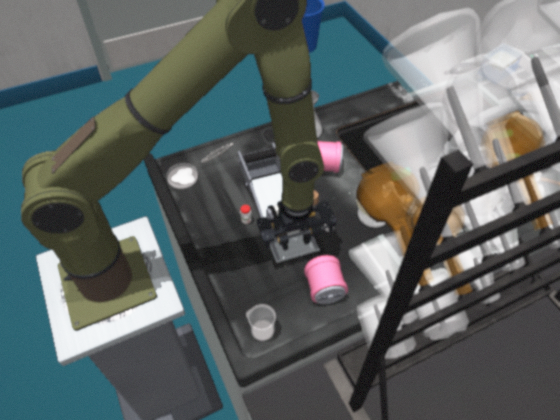

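Request:
{"api": "apply_moves", "payload": {
  "delta_pos": [
    [-0.4,0.14,-0.4],
    [-0.4,0.14,-0.8],
    [-0.4,0.14,-1.1],
    [-0.4,0.14,-1.35],
    [-0.4,0.14,-1.55],
    [-0.4,0.14,-1.75],
    [-0.4,0.14,-1.95],
    [-0.4,0.14,-2.15],
    [-0.4,0.14,-2.35],
    [-0.4,0.14,-2.55]
  ],
  "yaw": [-0.012,-0.012,-0.012,-0.012,-0.012,-0.012,-0.012,-0.012,-0.012,-0.012],
  "gripper": [52,52,52,52,52,52,52,52,52,52]
}}

```text
clock: 4.83
tool_pos: [0.4755, -0.1057, 0.0569]
eef_rot: [-0.529, -0.467, 0.531, -0.47]
contact_force: [-0.6, -0.4, 0.8]
opening: 0.52
```

```bash
python3 -c "
from rel import *
report([(-50,0,56)])
for c in ('wrist',): cv2.imwrite('pics/%s3.png'%c,snapshot(c)[:,:,::-1])"
```

```text
t 4.8333 mill tcp [-73.7  -0.9  56.9] F [-0.61 -0.36  0.8 ] q [ 0.1   0.87  0.03  2.12 -0.11  0.15  0.11]
tool axes
 [[ 0.001 -0.004 -1.   ]
 [ 0.992 -0.123  0.002]
 [-0.123 -0.992  0.004]]
yaw 3.1405
yaw -0.0011
(-50, 0, 56) delta cm [ 0.08 -0.1  -2.37]
```

View pics/wrist3.png

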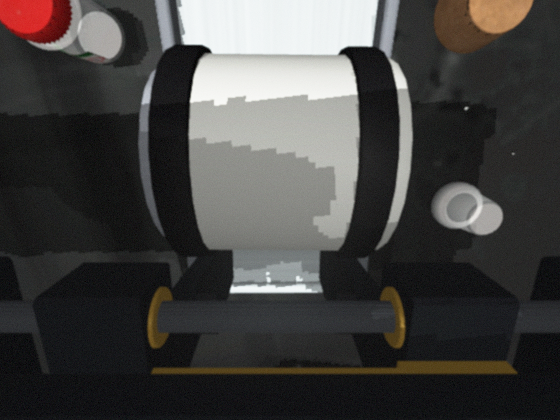

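Request:
{"api": "apply_moves", "payload": {
  "delta_pos": [
    [0,-0.01,-0.3],
    [0,-0.02,-0.6],
    [0,-0.03,-0.9],
    [0,-0.04,-1.2],
    [0,-0.05,-1.5],
    [-0.04,-0.06,-1.8],
    [-0.1,-0.07,-2.1],
    [-0.16,-0.08,-2.4],
    [-0.22,-0.09,-2.7],
    [-0.28,-0.1,-3.0]
  ],
  "yaw": [0,0,0,0,0,0,0,0,0,0],
  "gripper": [52,52,52,52,52,52,52,52,52,52]
}}

```text
clock: 5.72
tool_pos: [0.4782, -0.0753, 0.0597]
eef_rot: [-0.529, -0.467, 0.53, -0.47]
contact_force: [-0.9, -4.2, 2.1]
opening: 0.521
```

```bash
python3 -c "
from rel import *
report([(-20,0,64),(-10,0,66)])
for c in ('wrist',): cv2.imwrite('pics/%s4.png'%c,snapshot(c)[:,:,::-1])"
```

```text
t 5.7167 mill tcp [-43.3   0.   59.7] F [-0.93 -4.2   2.1 ] q [ 0.04  0.87  0.03  2.12 -0.14  0.15  0.07]
tool axes
 [[ 0.002 -0.004 -1.   ]
 [ 0.992 -0.123  0.002]
 [-0.123 -0.992  0.004]]
yaw 3.1407
yaw -0.0009
(-20, 0, 64) delta cm [-0.44  0.   -2.32]
(-10, 0, 66) delta cm [-0.64  0.   -3.32]
```

View pics/wrist4.png

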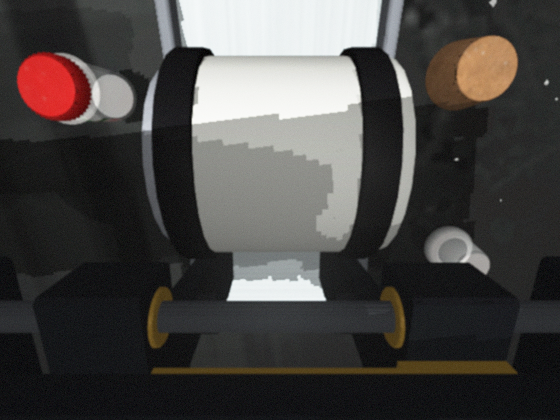

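The jar is in contact and starting up the ramp, with about 4 N of push, straight and centred. I'll continue.

Request:
{"api": "apply_moves", "payload": {
  "delta_pos": [
    [-0.06,0,-0.3],
    [-0.12,0,-0.6],
    [-0.18,0,-0.9],
    [-0.24,0,-1.2],
    [-0.3,0,-1.5],
    [-0.36,0,-1.8],
    [-0.42,0,-2.1],
    [-0.48,0,-2.4],
    [-0.54,0,-2.7],
    [-0.6,0,-3.0]
  ],
  "yaw": [0,0,0,0,0,0,0,0,0,0],
  "gripper": [52,52,52,52,52,52,52,52,52,52]
}}

```text
clock: 6.6
tool_pos: [0.482, -0.0439, 0.0657]
eef_rot: [-0.529, -0.467, 0.53, -0.47]
contact_force: [-0.8, -4.5, 2.3]
opening: 0.518
```

```bash
python3 -c "
from rel import *
report([(20,0,72)])
for c in ('wrist',): cv2.imwrite('pics/%s5.png'%c,snapshot(c)[:,:,::-1])"
```

```text
t 6.6 mill tcp [-11.7   0.1  65.7] F [-0.76 -4.51  2.34] q [-0.03  0.85  0.04  2.12 -0.17  0.16  0.04]
tool axes
 [[ 0.001 -0.003 -1.   ]
 [ 0.993 -0.122  0.002]
 [-0.122 -0.993  0.003]]
yaw -3.1411
yaw 0.0005
(20, 0, 72) delta cm [-0.64  0.02 -3.17]
```

View pics/wrist5.png

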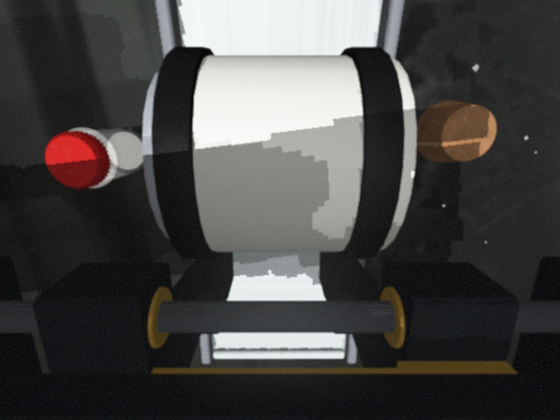

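The jar is still against the fingers and square to the mill.

Request:
{"api": "apply_moves", "payload": {
  "delta_pos": [
    [-0.06,0,-0.3],
    [-0.12,0,-0.6],
    [-0.18,0,-0.9],
    [-0.24,0,-1.2],
    [-0.3,0,-1.5],
    [-0.36,0,-1.8],
    [-0.42,0,-2.1],
    [-0.48,0,-2.4],
    [-0.54,0,-2.7],
    [-0.6,0,-3.0]
  ],
  "yaw": [0,0,0,0,0,0,0,0,0,0],
  "gripper": [52,52,52,52,52,52,52,52,52,52]
}}

```text
clock: 7.48
tool_pos: [0.4858, -0.0128, 0.0717]
eef_rot: [-0.529, -0.468, 0.529, -0.47]
contact_force: [-0.7, -3.4, 2.4]
opening: 0.522
```

Request:
{"api": "apply_moves", "payload": {
  "delta_pos": [
    [-0.06,0,-0.3],
    [-0.12,0,-0.6],
    [-0.18,0,-0.9],
    [-0.24,0,-1.2],
    [-0.3,0,-1.5],
    [-0.36,0,-1.8],
    [-0.42,0,-2.1],
    [-0.48,0,-2.4],
    [-0.54,0,-2.7],
    [-0.6,0,-3.0]
  ],
  "yaw": [0,0,0,0,0,0,0,0,0,0],
  "gripper": [52,52,52,52,52,52,52,52,52,52]
}}

```text
clock: 8.32
tool_pos: [0.4894, 0.0173, 0.0777]
eef_rot: [-0.529, -0.468, 0.529, -0.47]
contact_force: [-0.7, -5.0, 2.5]
opening: 0.518
```

```bash
python3 -c "
from rel import *
report([(80,0,84)])
for c in ('wrist',): cv2.imwrite('pics/%s6.png'%c,snapshot(c)[:,:,::-1])"
```

```text
t 8.3167 mill tcp [50.1  0.3 77.7] F [-0.72 -4.98  2.47] q [-0.17  0.83  0.06  2.11 -0.21  0.21 -0.04]
tool axes
 [[ 0.001 -0.002 -1.   ]
 [ 0.993 -0.12   0.002]
 [-0.12  -0.993  0.002]]
yaw -3.1397
yaw 0.0019
(80, 0, 84) delta cm [-0.63  0.04 -2.99]
```

View pics/wrist6.png

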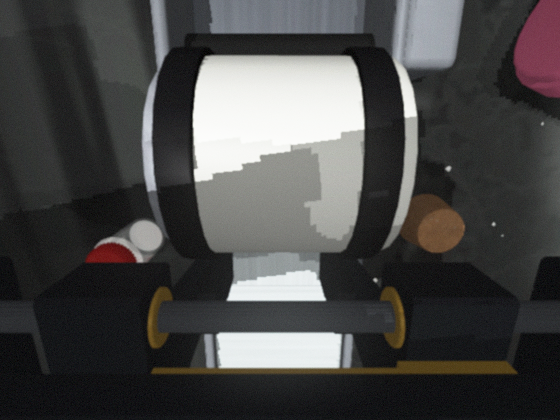

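Request:
{"api": "apply_moves", "payload": {
  "delta_pos": [
    [-0.06,0.01,-0.3],
    [-0.12,0.01,-0.6],
    [-0.18,0.02,-0.9],
    [-0.24,0.02,-1.2],
    [-0.3,0.03,-1.5],
    [-0.36,0.03,-1.8],
    [-0.42,0.03,-2.1],
    [-0.48,0.03,-2.4],
    [-0.54,0.03,-2.7],
    [-0.6,0.03,-3.0]
  ],
  "yaw": [0,0,0,0,0,0,0,0,0,0],
  "gripper": [52,52,52,52,52,52,52,52,52,52]
}}

```text
clock: 9.2
tool_pos: [0.4934, 0.0485, 0.0837]
eef_rot: [0.529, 0.469, -0.529, 0.47]
contact_force: [-0.6, -4.5, 3.3]
opening: 0.52
```

```bash
python3 -c "
from rel import *
report([(100,0,86)])
for c in ('wrist',): cv2.imwrite('pics/%s7.png'%c,snapshot(c)[:,:,::-1])"
```

```text
t 9.2 mill tcp [81.5  0.1 83.7] F [-0.58 -4.51  3.32] q [-0.24  0.82  0.08  2.09 -0.24  0.24 -0.08]
tool axes
 [[ 0.002 -0.001 -1.   ]
 [ 0.993 -0.119  0.002]
 [-0.119 -0.993  0.001]]
yaw -3.1385
yaw 0.0031
(100, 0, 86) delta cm [-0.23  0.02 -1.85]
```

View pics/wrist7.png

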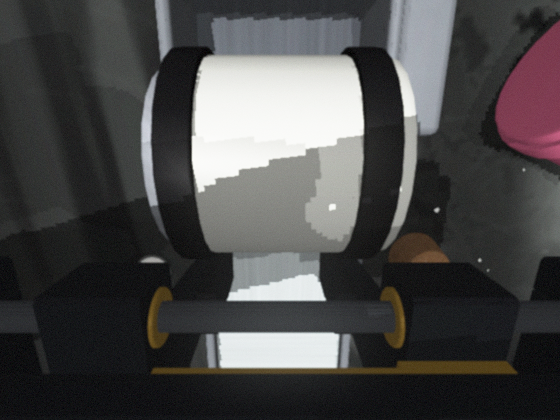

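Request:
{"api": "apply_moves", "payload": {
  "delta_pos": [
    [-0.05,0,-0.25],
    [-0.1,0,-0.5],
    [-0.15,0,-0.75],
    [-0.2,0,-1.0],
    [-0.22,0,-1.25],
    [-0.24,0,-1.5],
    [-0.25,0,-1.75],
    [-0.25,0,-2.0],
    [-0.25,0,-2.25],
    [-0.25,0,-2.5]
  ],
  "yaw": [0,0,0,0,0,0,0,0,0,0],
  "gripper": [52,52,52,52,52,52,52,52,52,52]
}}

```text
clock: 10.08
tool_pos: [0.4965, 0.075, 0.0862]
eef_rot: [0.529, 0.469, -0.528, 0.47]
contact_force: [0.3, -0.1, 0.4]
opening: 0.522
```

```bash
python3 -c "
from rel import *
report([(115,0,86)])
for c in ('wrist',): cv2.imwrite('pics/%s8.png'%c,snapshot(c)[:,:,::-1])"
```

```text
t 10.0833 mill tcp [108.2   0.3  86.2] F [ 0.32 -0.13  0.45] q [-0.29  0.82  0.09  2.07 -0.25  0.26 -0.11]
tool axes
 [[ 0.002  0.    -1.   ]
 [ 0.993 -0.118  0.002]
 [-0.118 -0.993 -0.001]]
yaw -3.137
yaw 0.0046
(115, 0, 86) delta cm [ 0.02  0.03 -0.68]
```

View pics/wrist8.png

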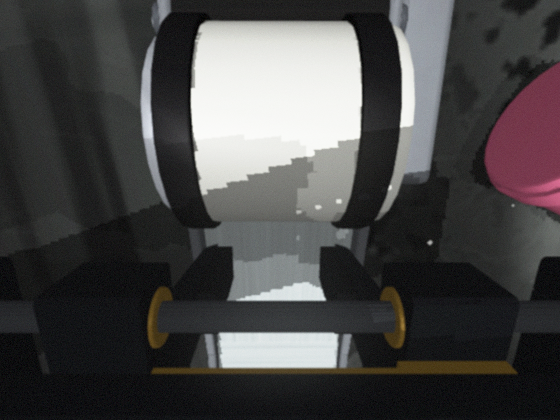

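The force fell to about 0 and a gap opened between the fingers and the jar (its rear edge at row 227, previously 257), so it has dropped ahead by itself. I'll back off, rise and check.

Request:
{"api": "apply_moves", "payload": {
  "delta_pos": [
    [0,0,0.5],
    [0,0,1.5],
    [-1,0,2.5],
    [-3,0,3],
    [-6,0,3],
    [-9,0,3],
    [-12,0,3],
    [-14,0,3],
    [-15,0,3],
    [-15,0,3]
  ],
  "yaw": [0,0,0,0,0,0,0,0,0,0],
  "gripper": [52,52,52,52,52,52,52,52,52,52]
}}

```text
clock: 10.97
tool_pos: [0.4938, 0.044, 0.2391]
eef_rot: [0.531, 0.468, -0.527, 0.471]
contact_force: [0.8, 0.2, -0.6]
opening: 0.518
```

Request:
{"api": "apply_moves", "payload": {
  "delta_pos": [
    [0,0,4],
    [0,0,8],
    [0,0,12],
    [0,0,16],
    [0,0,18],
    [0,0,18]
  ],
  "yaw": [0,0,0,0,0,0],
  "gripper": [52,52,52,52,52,52]
}}

```text
clock: 11.47
tool_pos: [0.4698, -0.1418, 0.2384]
eef_rot: [0.533, 0.464, -0.531, 0.468]
contact_force: [0.1, 0.7, 0.3]
opening: 0.521
```

```bash
python3 - <<'E'
from rel import *
report([])
cs={}
for c in ('wrist','top','scene'):
    C=camera_params(c); im=snapshot(c); cv2.imwrite('pics/%s9.png'%c,im[:,:,::-1])
    print(c,'seat proj',proj(C,W((175,0,76)))[0].round(1),'if on 150:',proj(C,W((154,0,80)))[0].round(1),[(np.round(x['pixel'],1),round(x['score'],2)) for x in spot_point('jar',c)],[np.round(x['bbox']) for x in silhouettes('jar',c)])
E
```

```text
t 11.4667 mill tcp [-110.3    0.3  238.4] F [0.13 0.7  0.25] q [ 0.1   0.54  0.16  1.99 -0.14  0.61  0.22]
tool axes
 [[ 0.005 -0.002 -1.   ]
 [ 0.991 -0.13   0.006]
 [-0.13  -0.991  0.002]]
yaw 3.1334
yaw -0.0082
wrist seat proj [ 271.  -179.8] if on 150: [ 271.3 -147.7] [(array([300.8, 285.9]), 0.71)] [array([264., 236.,  71., 101.])]
top seat proj [212.5 198.4] if on 150: [220.  199.2] [(array([229.3, 136.5]), 0.89), (array([211.1, 200.3]), 0.6)] [array([209., 111.,  40.,  48.]), array([192., 182.,  39.,  38.])]
scene seat proj [263.4 161.2] if on 150: [265.6 165.3] [(array([325. , 278.9]), 0.95), (array([262.5, 162. ]), 0.82), (array([327.7, 155.4]), 0.66)] [array([307., 257.,  41.,  48.]), array([248., 142.,  32.,  39.]), array([319., 141.,  24.,  28.])]
```

View pics/top9.png

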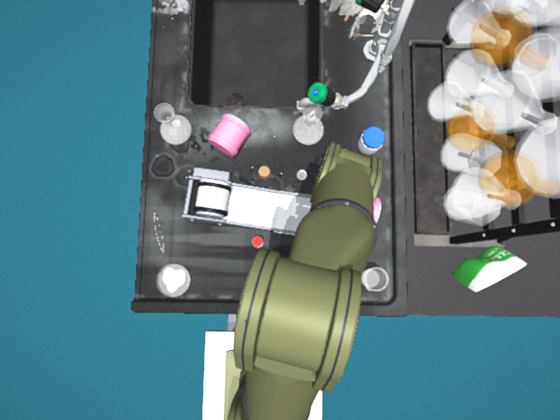

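View pics/wrist9.png

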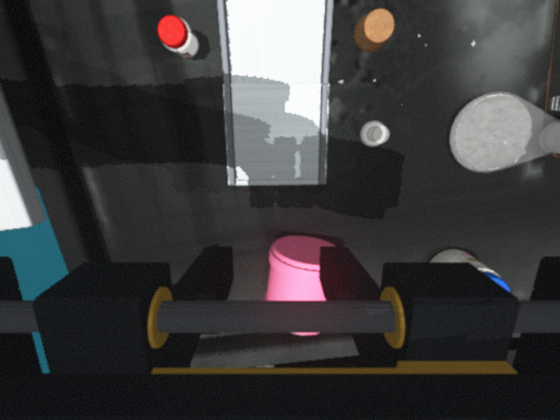

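View pics/scene9.png

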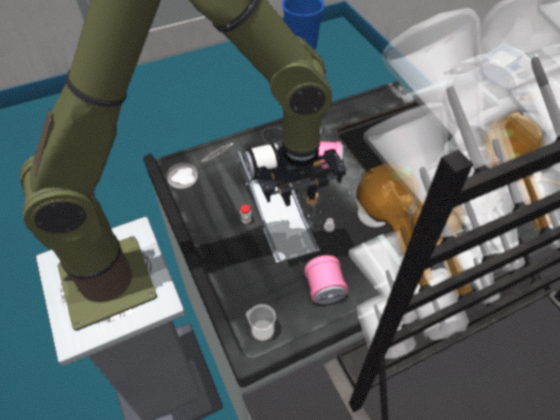

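The jar is on its seat. It shows at top (211,200) against a predicted (212.5,198.4), and scene (262.5,162) against (263.4,161.2). The bystanders are where they were. I'll check the sideways offset and the bystanders numerically, then hand in.

```bash
python3 - <<'E'
from rel import *
X,r=tri([ray('top',(211.3,200.5)),ray('scene',(262.5,162.0))]); print('jar tri mill',mill(X).round(1),np.round(r,4))
a=cv2.imread("pics/top9.png")[160:240,170:310]; cv2.imwrite("pics/top9c.png",cv2.resize(a,None,fx=5,fy=5,interpolation=cv2.INTER_CUBIC))
a=cv2.imread('pics/top0.png').astype(int);b=cv2.imread('pics/top9.png').astype(int)
for n,(u,v) in dict(bung=(264,172),vial=(257,242),stopper=(301,175),petri=(173,280),beaker=(374,278),flask4=(175,128),salt=(371,140),flask2=(308,128)).items():
    s=np.s_[v-8:v+8,u-8:u+8]; print(n,np.abs(a[s]-b[s]).mean().round(1))
E
```

```text
jar tri mill [177.8   3.7  70.6] [0.0017 0.0017]
bung 4.3
vial 3.9
stopper 7.6
petri 45.0
beaker 6.3
flask4 6.0
salt 3.8
flask2 7.2
```

View pics/top9c.png

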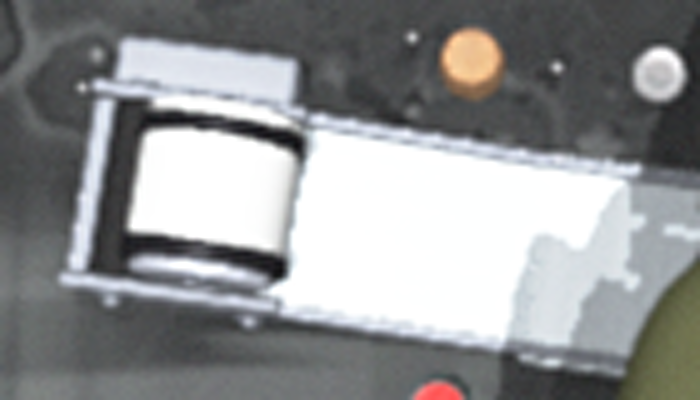

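The jar sits square between the cheeks. The petri dish difference looks like a lighting change from the arm's shadow, since its outline is still at (173,280). Handing in.

```bash
python3 -c "
from plant import *
print(get_state()['clock'],finish_job())"
```

```text
the job is handed in; nothing more can be done
11.9167 None
```

The jar is loaded in the mill and resting on its seat; I handed the job in at 11.9 s. I pushed it from behind at about 36 mm/s, with the fingertips spread across its two bands and no grip. It rolled up the ramp without rolling back, with 3 to 5 N on the fingers, and dropped over the first roller by itself. I then backed off and lifted the gripper well clear.

**Jar position:** The last measurement from two cameras puts the jar at mill x = 178, y = 4, z = 71 mm, against a seat of 175, 0, 76 mm. The height is 5 mm under the stated value. The two sight lines each miss that point by about 2 mm, so I put most of this down to measuring error. The top picture shows the jar square between the cheeks and past the first roller. The 4 mm sideways reading is close to the 5 mm limit. The wrist view, taken just after the drop with the fingers still behind the jar, put it about 1 mm off centre.

**Bystanders:** The eight bystanders look unmoved in the top view. The petri dish area differed in brightness from the first picture. I took that as the arm's shadow moving, because its outline is still in the same place. The pink drum behind the apron was partly hidden by the arm in the last top view, but shows in its old place in the scene view. The force reading after I lifted clear was near zero.

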